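Set up the spice stall's price display and lock its lamp at the mark

ROBOT

A 6-joint arm with a two-finger parallel gripper is mounted at the origin on the work surface. World frame = base frame: x ahead of the robot, y to its left, z up, the work surface at z = 0. Lengths are in m, angles in degrees, forces in N, time in s.
With the tool pointing down it reaches from about 0.25 to 0.725 m from the base axis. Payload 9.7 kg.
Tool frame: the origin (TCP) lies midway between the tips of the shut fingers; the grasp point (between the pads) lies 19 mm behind it (grip_point_offset is the distance from the TCP to the grasp point, in m); y points along the fingers, z is the direction in which the jaws open and shut, and the axes are right-handed (so a half turn about y gives the same grasp; the last joint's range is limited). The gripper opens to 85 mm and grips with 20 to 120 N. Pads are 22 mm wide; open, the fingers measure 114 mm over their backs; the gripper's body (76 mm by 85 mm) begins 54 mm behind the grasp point. The pads swing forward as they close: fully open they stand 13 mm farther back than shut.
Start: joints at [64.687, 4.979, 10.078, 95.1, 0, 90], TCP at [0.235, 0.497, 0.231] pointing down, gripper open.
Joint ranges: [-179.16, 179.16], [-48.56, 103.87], [-65.8, 70.77], [-126.05, 130.52], [-82.76, 87.17], [-180, 180]. Speed limits (degrees/s): [127.2, 127.2, 147.25, 180, 180, 180].

INTERFACE

Orientations are given as [roll, pitch, yaw] about the fixed x, y, z axes, in that order (R = Rz(yaw) Ry(pitch) Rx(roll)).
In Python, from workcell import get_obs, camera, job_done, grip_point_offset gives the robot as it stands.
- The arm moves only by the tool move_arm, never from a script. Its argument "deltas" is a list that holds one entry, the list of rows, each a list of 4 numbers: the shift along the tool's x, y, z in m, then the turn about the tool's y in degrees. A call has 1 to 5 rows; each row is the pose to reach, as a shift and turn from the pose commanded when the call began, along the tool's axes at that moment; what a row does not reach only later rows make up. A row lasts 1/10 s, in which the tool goes at most 50 mm and 8.59 degrees, less where a joint would pass 70% of its speed; a pose out of reach is approached as far as the arm can. A call with a gripper value outside its range is refused whole. "claw" is the finger opening in m, from 0 to 0.0854, set as the call begins (left out, the last holds). The fingers move at their own pace and stop on an object; "newtons" is the grip in N (left out, the last holds). Time passes only in rows, so rows that repeat a pose let the fingers close. It gives the time, the measured TCP pose, the force and the opening at its end, in the units of the state.
- get_obs(): the state, without advancing time (a new reading comes with each control period).
- camera(name): name is "scene" or "side" or "wrist"; returns a dict with "color" (400x640x3 uint8, blue, green, red), "range_z" (400x640 float32, m along the optical axis (not along the pixel's ray), 0 where there is no reading), "fx", "fy", "cx", "cy" (pixels), "T" (4x4, takes a point from camera to world coordinates). Camera axes: x right, y down, z forward; pixel columns grow to the right and rows downward; lengths in m; the calibration is good to about 2 mm. The wrist camera is an equidistant fisheye: a pixel r from the principal point sees the ray r / f radians off the axis. A picture is of the moment at which its call begins.
- job_done(): hands the job in, once; it reports no verdict.
The state is a dict: "time": time; "q": joint angles; "qd": joint speeds; "joint_efforts": joint torques, N m; "ee_pos": TCP position; "tcp_rot": TCP orientation; "wrist_force": force on the tool from outside, world axes, zero at the start; "torque": the same for the moment, N m; "opening": finger opening in m.
Only numpy, scipy, OpenCV 4.12 (cv2) and the standard library are available. Lean on these libraries where they do the work, as an engineer would, in place of code of your own. Each camera call takes 0.05 s, during which the arm holds its last target. There are 200 camera calls.

TASK

Set up the price display: take the slate out of its rack and lean it against the brass bar of the red display stand, its foot on the ledge behind the lip. Then take the lamp's sliding tube by its black grip, raise it until the red ring at its foot is level with the red mark on the white scale, and keep it there while the orange cam lever is pushed fully closed (turning the hand about the freely turning grip makes the side of a finger sweep the lever round). Finish still holding the grip, with the tube at the mark and the lever closed; leave the other things on the table where they are.

Things in the scene. Friction and masses are not known exactly. Their poses are not given: they have to be found in the camera images.
- slate: Loose framed slate (black panel, pale wooden frame, both faces alike): 10 mm thick (x), 120 wide (y), 150 tall (z), about 0.22 kg. Origin: centre of its lower edge. It starts upright in the rack's slot, 13 mm wide, which holds its lowest 25 mm. Its top edge can be pinched from above across the 10 mm.
- slate_center (a point): Centre of the slate, half-way up (75 mm above its lower edge); axes as the slate's.
- slate_foot (a point): Middle of the slate's lower edge.
- slate_top (a point): Middle of the slate's upper edge.
- rack: Fixed dark wooden rack holding the slate, 90 x 150 mm base 8 mm thick, slot along its y with walls up to 33 mm above the table. Origin: centre of its underside on the table.
- stand: Fixed red stand, base 130 (x) x 170 (y) x 12 mm; origin: centre of its underside, on the table. Lip at x = 42 to 50 mm, 12 mm above the base top. Level brass bar (see rest_bar) along y, 10 mm thick, 140 mm long. The slate leans towards the stand's -x, back on the bar, about 0.3 rad from upright, lower edge near x = 30 mm. Turned up to 0.35 rad about vertical.
- ledge (a point): Point on the base top of the stand (12 mm above the table), 30 mm in front of the stand's origin, where the middle of the slate's foot belongs; axes as the stand's.
- rest_bar (a point): Middle of the brass bar's axis: at x = -5.6 mm in the stand's frame, 90 mm above the table.
- lamp_base: Fixed lamp stand: dark disc foot, 120 mm across, 16 mm high, steel post along its z axis and an upright white scale strip with fine black lines, top 101 mm above the table, 50 mm from the post on its x side. Origin: centre of its underside on the table, on the post's axis. Turned up to 0.5 rad about vertical.
- leg (a joint): Height of the sliding aluminium tube (26 mm across) on the lamp's post, m; 0 is fully down (as it starts), 0.1 fully up. It weighs about 0.3 kg with all it carries and slides down if let go. It does not turn. It carries a small yellow lamp on one side, low down.
- leg_index (a point): Centre of the red ring (40 mm across, 5 mm thick) at the tube's foot; on the post's axis, 19.5 mm above the table when the joint leg is 0. To be brought level with the mark.
- mark (a point): Centre of the red mark, 20 mm wide and 5 mm high, clasped on the white scale strip beside the post; only its height matters.
- grip: Round black rubber grip at the top of the tube, 30 mm across, 36 mm high, turning freely and without end about the vertical axis. Rises with the tube. Origin: centre of its underside, on the post's axis, 125 mm above the table when the joint leg is 0. Below it is the neck, 20 mm across.
- grip_center (a point): Centre of the grip, half-way up: 18 mm above its underside, on the post's axis, 123.5 mm above leg_index.
- cam (a joint): Angle of the orange cam lever about the tube's axis, rad: 0 to 0.2 open (as it starts), 0.9 fully closed, at its end stop by the small red block; grows anticlockwise seen from above. At 0 it points along lamp_base's -y. Stays where left; takes about 0.05 N m (1 to 2 N at the fin). Rides on the tube.
- cam_fin (a point): Centre of the lever's upright flat fin, standing radially beside the grip: 24 to 61 mm from the post's axis, 6 mm thick, 50 mm tall, its top 6 mm below the grip's top. Fingers closed on the grip 45 degrees or more behind the fin push it round with a finger's side when the hand turns anticlockwise about the vertical.
- jar_a: Loose amber lidded jar, 56 mm across, 85 mm tall; bystander, to be left alone. Origin at its underside.
- jar_b: Loose clear lidded jar, 56 mm across, 85 mm tall; bystander, to be left alone. Origin at its underside.
- tin: Loose red tin, 66 mm across, 100 mm tall; bystander, to be left alone. Origin at its underside.
- bowl: Loose white bowl, 100 mm across, 45 mm tall; bystander, to be left alone. Origin at its underside.
- mill: Loose dark wooden mill, 52 mm across, 112 mm tall; bystander, to be left alone. Origin at its underside.
- scoop: Loose spoon lying on the table; bystander, to be left alone. Origin at its underside.
- cup: Loose blue cup, 68 mm across, 70 mm tall; bystander, to be left alone. Origin at its underside.
Not all that is in view belongs to the job. What is shaped like the slate but green is not meant.

How it is judged (in metres and radians):
On the way, in this order (a step that is already met when the one before it is completed fails the run):
1. the slate leans on the stand, let go (z of slate_foot in the frame of stand between 0.004 and 0.022 m and x of slate_foot in the frame of stand between 0 and 0.045 m and y of slate_foot in the frame of stand between -0.035 and 0.035 m and x of slate_top in the frame of stand below 0 m and angle between slate's own z axis and vertical between 0.12 and 0.5 rad and angle between the x axis of slate and the y axis of stand, either way round above 1.27 rad and contact force between slate and stand above 0.3 N and contact force between slate and the fingers below 0.05 N and linear speed of slate below 0.03 m/s), for 0.3 s.
2. the tube is held by its grip at the mark, lever still open (z of leg_index in the frame of mark between -0.004 and 0.004 m and value of joint cam below 0.4 rad and contact force between grip and the fingers above 1 N), for 0.2 s.
At the end, for the whole second after the job is handed in: Slate untouched, still, foot on the stand behind the lip (35 mm sideways, 0.3 rad of square), leaning back on the bar 0.12 to 0.5 rad from upright. Red ring within 4 mm of the mark's height, cam lever over 0.8 of 0.9 rad, fingers still holding the grip (all of step 1 and z of leg_index in the frame of mark between -0.004 and 0.004 m and value of joint cam above 0.8 rad and contact force between grip and the fingers above 1 N); the arm keeps its last pose, push and grip.
It fails at once if the cam lever is closed while the tube is more than 7 mm off the mark (value of joint cam above 0.5 rad and not (z of leg_index in the frame of mark between -0.007 and 0.007 m)).
It fails at once if another thing on the table is moved by more than 30 mm (distance of any of jar_a, jar_b, tin, bowl, mill, scoop, cup from where it was at the start of the episode above 0.03 m).
It also fails if it takes over 67 s, if anything falls off the work surface, if the arm or the gripper's body presses on something with over 40 N, if the wrist force passes 120 N, or if a joint passes its speed limit or range.

## Working session

There is one attempt and no reset: what is moved stays moved. The work goes in short steps, Python scripts to look and compute and a tool call to move; the robot and the scene stay as the last step left them, time stands still between calls to the robot, and variables do not carry over. Pictures are saved under pics/ and viewed, about 8 in all and at most 12, crops included, and the job is handed in when it is done.

Besides the shell and the picture viewer there is one more tool, called after "Request:" as name(argument=value, ...), one argument or row to a line, values as JSON. move_arm: Moves the arm, as the interface text tells. Its arguments: {"type":"object","properties":{"deltas":{"type":"array"},"claw":{"type":"number"},"newtons":{"type":"number"}},"required":["deltas"]}

```bash
mkdir -p pics; ls; cat > h.py <<'E'
import numpy as np, cv2
from scipy.spatial.transform import Rotation as R
from workcell import get_obs, camera, job_done, grip_point_offset
def world(c):
    v,u=np.mgrid[0:400,0:640]; z=c["range_z"]
    P=np.stack([(u-c["cx"])/c["fx"]*z,(v-c["cy"])/c["fy"]*z,z],-1)
    return P@c["T"][:3,:3].T+c["T"][:3,3]
def tool():
    o=get_obs(); return o, np.array(o["ee_pos"]), R.from_euler("xyz",o["tcp_rot"],degrees=True).as_matrix()
E
python3 - <<'E'
from h import *
o=get_obs(); print(o, grip_point_offset)
for n in ("scene","side"):
    c=camera(n); np.savez(f"{n}0.npz",**c); cv2.imwrite(f"pics/{n}0.png",c["color"]); print(n,c["T"].round(3).tolist(),c["fx"],c["cx"],c["cy"])
a=np.load("scene0.npz")["color"];b=np.load("side0.npz")["color"]
E
```

```text
pics
{'time': 0.0, 'q': array([ 6.46864176e+01,  5.01310734e+00,  1.00342246e+01,  9.51003430e+01,
       -5.91752719e-04,  8.99994723e+01]), 'qd': array([ 0.02998208,  0.07804801,  0.033367  ,  0.09244297,  0.09765191,
       -0.01942886]), 'joint_efforts': array([ 3.21927128e-04, -5.20387459e+01,  4.64804971e+01,  1.63634797e-02,
        8.87413398e-05, -1.70074480e-05]), 'ee_pos': array([0.23506721, 0.49697668, 0.23056176]), 'tcp_rot': array([-9.00792257e+01, -5.91022481e-04, -2.53130539e+01]), 'wrist_force': array([ 0.00913781, -0.77164945, -0.1189954 ]), 'torque': array([ 0.00806263, -0.00049531, -0.01311531]), 'opening': 0.08557084286754969} 0.0187
scene [[-0.711, 0.364, -0.601, 1.347], [0.703, 0.376, -0.604, 0.773], [0.006, -0.852, -0.523, 0.802], [0.0, 0.0, 0.0, 1.0]] 391.9720137037242 323.19513807753003 196.68990732756112
side [[0.81, -0.453, 0.374, -0.106], [-0.587, -0.639, 0.497, -0.897], [0.014, -0.622, -0.783, 1.519], [0.0, 0.0, 0.0, 1.0]] 505.12911972477923 306.3185324897947 197.21468743566882
```

View pics/scene0.png

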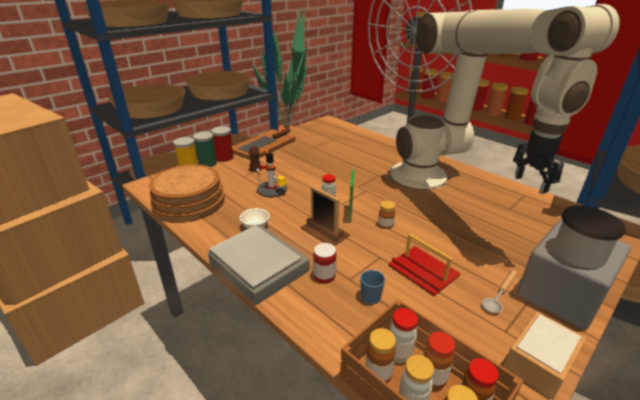

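View pics/side0.png

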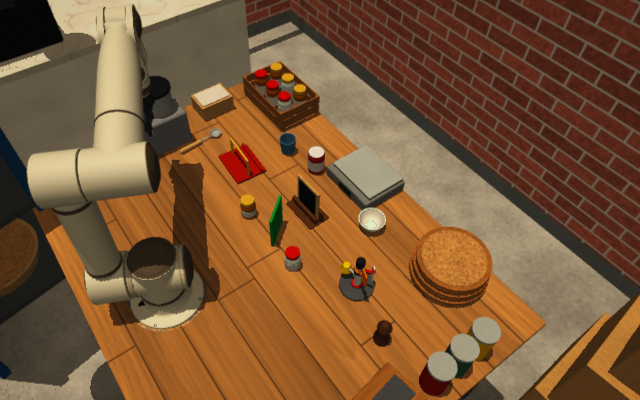

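The scene view shows the slate in its rack at about (325,210), the stand at (425,262) and the lamp at (270,180). In the side view they are at (308,198), (242,160) and (358,280). The green decoy is at (277,220) in the side view. Next I'll take enlarged crops and measurements.

```bash
python3 - <<'E'
from h import *
S=dict(np.load("scene0.npz"));D=dict(np.load("side0.npz"))
def crop(c,x,y,w,h,W,H): return cv2.resize(c["color"][y:y+h,x:x+w],(W,H),interpolation=cv2.INTER_CUBIC)
top=np.hstack([crop(S,245,145,50,55,270,297),crop(S,300,165,60,66,270,297),crop(S,385,230,80,66,260,297)])
bot=np.hstack([crop(D,330,245,54,60,270,297),crop(D,280,165,54,60,270,297),crop(D,212,130,60,66,260,297)])
cv2.imwrite("pics/crops.png",np.vstack([top,bot]))
for n,c,boxes in (("scene",S,dict(slate=(300,165,45,75),stand=(385,230,80,66))),("side",D,dict(slate=(280,165,54,65),stand=(212,130,60,60)))):
    W=world(c); hsv=cv2.cvtColor(c["color"],cv2.COLOR_BGR2HSV)
    for k,(x,y,w,h) in boxes.items():
        p=W[y:y+h,x:x+w].reshape(-1,3); q=hsv[y:y+h,x:x+w].reshape(-1,3)
        ok=c["range_z"][y:y+h,x:x+w].ravel()>0
        if k=="slate":
            m=ok&(p[:,2]>.06)&(p[:,2]<.2)
        else: m=ok&(p[:,2]>.08)&(p[:,2]<.12)
        P=p[m]; print(n,k,m.sum(),P.mean(0).round(4),P.min(0).round(3),P.max(0).round(3))
        d=P[:,:2]-P[:,:2].mean(0); u,s,v=np.linalg.svd(d,full_matrices=False); t=d@v[0]
        print("  dir",v[0].round(3),np.degrees(np.arctan2(v[0][1],v[0][0])).round(1),"ext",np.percentile(t,[0,2,98,100]).round(4),"sd2",(d@v[1]).std().round(4))
        if k=="stand":
            r=ok&(q[:,1]>170)&((q[:,0]<6)|(q[:,0]>174))&(p[:,2]<.03)&(p[:,2]>0.004)
            B=p[r]; rect=cv2.minAreaRect(B[:,:2].astype(np.float32)); print("  base",r.sum(),rect)
            lip=B[B[:,2]>.02]; print("  lip",len(lip),lip[:,:2].mean(0) if len(lip) else "", cv2.minAreaRect(lip[:,:2].astype(np.float32)) if len(lip)>3 else "")
E
```

```text
scene slate 888 [ 0.5611 -0.0069  0.108 ] [ 0.38  -0.166  0.06 ] [0.592 0.073 0.16 ]
  dir [0.698 0.716] 45.7 ext [-0.2321 -0.2172  0.0725  0.0757] sd2 0.0256
scene stand 185 [0.5035 0.3614 0.092 ] [0.493 0.284 0.081] [0.51  0.431 0.098]
  dir [0.063 0.998] 86.4 ext [-0.0774 -0.075   0.0687  0.0694] sd2 0.0025
  base 1578 ((0.5086997747421265, 0.3577970266342163), (0.16848130524158478, 0.1295582503080368), 86.26656341552734)
  lip 141 [0.55436969 0.36054822] ((0.5535402894020081, 0.35655292868614197), (0.164092555642128, 0.011582343839108944), 86.31061553955078)
side slate 498 [0.5719 0.0049 0.117 ] [ 0.46  -0.056  0.06 ] [0.724 0.137 0.167]
  dir [-0.254 -0.967] -104.7 ext [-0.1626 -0.0602  0.0526  0.0557] sd2 0.034
side stand 80 [0.4988 0.3467 0.0928] [0.492 0.277 0.081] [0.508 0.423 0.101]
  dir [0.062 0.998] 86.5 ext [-0.0694 -0.067   0.0755  0.077 ] sd2 0.0027
  base 879 ((0.5053463578224182, 0.3528498411178589), (0.17656835913658142, 0.13107578456401825), 86.68646240234375)
  lip 63 [0.53481415 0.34136561] ((0.5036899447441101, 0.3509390950202942), (0.16916804015636444, 0.10416094213724136), 86.26265716552734)
```

View pics/crops.png

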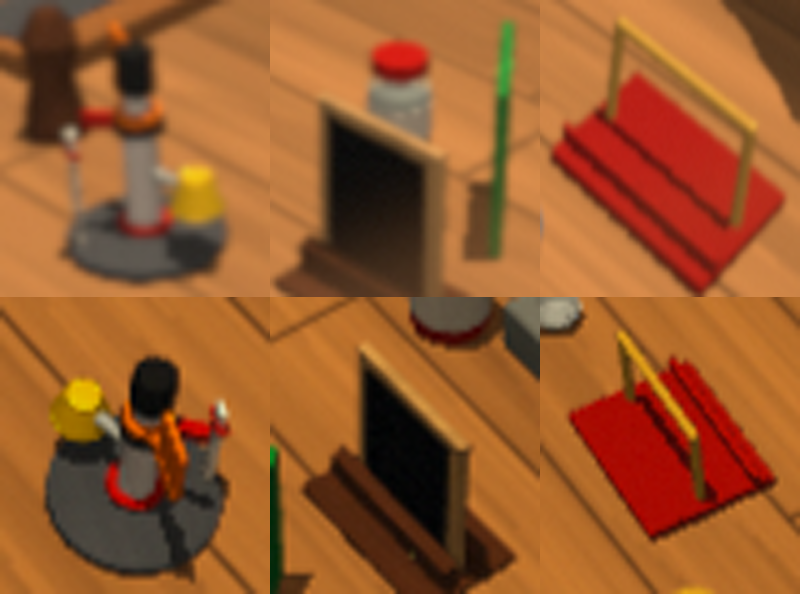

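The crops show the lamp with its scale strip and mark on the +x side, the fin upright and open, the slate in the rack, and the stand's lip on the world +x side. Next I'll measure the slate and lamp more exactly.

```bash
python3 - <<'E'
from h import *
S=dict(np.load("scene0.npz"));D=dict(np.load("side0.npz"))
from scipy.optimize import least_squares
for n,c,(x,y,w,h),(lx,ly,lw,lh) in (("scene",S,(305,182,40,50),(253,148,38,48)),("side",D,(290,170,36,52),(335,252,46,50))):
    W=world(c); hsv=cv2.cvtColor(c["color"],cv2.COLOR_BGR2HSV)
    p=W[y:y+h,x:x+w].reshape(-1,3); q=hsv[y:y+h,x:x+w].reshape(-1,3)
    m=(p[:,2]>.05)&(p[:,2]<.17)&(abs(p[:,0]-.58)<.06)&(abs(p[:,1]-.005)<.085)
    P=p[m]; d=P[:,:2]-P[:,:2].mean(0); v=np.linalg.svd(d,full_matrices=False)[2]; t=d@v[0]
    print(n,"slate",m.sum(),P.mean(0).round(4),np.degrees(np.arctan2(v[0][1],v[0][0])).round(1),np.percentile(t,[0,1,99,100]).round(4),(d@v[1]).std().round(4),"zmax",P[:,2].max().round(4))
    T=P[P[:,2]>.153]; d=T[:,:2]-T[:,:2].mean(0); v=np.linalg.svd(d,full_matrices=False)[2]
    print("   top",len(T),T.mean(0).round(4),np.degrees(np.arctan2(v[0][1],v[0][0])).round(1),(d@v[0]).min().round(4),(d@v[0]).max().round(4))
    p=W[ly:ly+lh,lx:lx+lw].reshape(-1,3); q=hsv[ly:ly+lh,lx:lx+lw].reshape(-1,3)
    v_,u_=np.mgrid[ly:ly+lh,lx:lx+lw]; 
    H,s,V=q[:,0].astype(int),q[:,1],q[:,2]
    near=(p[:,2]>.01)&(p[:,2]<.2)
    masks=dict(red=near&((H<4)|(H>174))&(s>190)&(V>80),orange=near&(H>=8)&(H<17)&(s>235)&(V>150)&(p[:,2]>.03),yellow=near&(H>=22)&(H<34)&(s>150),black=near&(V<60)&(p[:,2]>.11),grey=near&(s<70)&(V>120))
    for k,m in masks.items():
        print("  ",k,m.sum(), p[m].mean(0).round(4) if m.any() else "")
    for k in("red","orange","grey"):
        m=masks[k]
        print("  ",k); 
        pts=np.c_[u_.ravel()[m],v_.ravel()[m],(p[m]*1000).round()].astype(int); print("   ",[tuple(r.tolist()) for r in pts[::(1 if k!="grey" else 4)]])
E
```

```text
scene slate 828 [0.5872 0.016  0.1081] 91.8 [-0.0657 -0.0643  0.0555  0.0572] 0.0022 zmax 0.16
   top 86 [0.5851 0.0144 0.1569] 90.9 -0.0633 0.0574
   red 11 [ 0.5545 -0.3512  0.0886]
   orange 0 
   yellow 17 [ 0.5307 -0.2794  0.0728]
   black 46 [ 0.5425 -0.3278  0.1477]
   grey 71 [ 0.5416 -0.3284  0.0579]
   red
    [(260, 166, 562, -365, 105), (261, 166, 561, -360, 106), (262, 166, 558, -358, 106), (263, 166, 556, -354, 107), (260, 167, 564, -364, 102), (261, 167, 561, -361, 102), (262, 167, 558, -359, 101), (263, 167, 555, -356, 102), (264, 167, 555, -350, 104), (275, 186, 533, -317, 23), (274, 187, 536, -320, 19)]
   orange
    []
   grey
    [(269, 164, 541, -335, 117), (270, 172, 542, -331, 84), (270, 173, 543, -330, 80), (270, 174, 544, -330, 76), (270, 175, 547, -326, 75), (270, 176, 545, -329, 68), (269, 177, 542, -340, 58), (273, 177, 537, -321, 64), (270, 178, 545, -330, 59), (274, 178, 531, -322, 57), (271, 179, 542, -328, 54), (271, 180, 541, -329, 49), (270, 181, 545, -332, 45), (269, 182, 548, -334, 40), (273, 182, 536, -324, 40), (271, 183, 544, -327, 37), (270, 18
[... 2480 characters left out ...]
 519, -372, 157), (365, 271, 523, -372, 153), (357, 272, 517, -346, 117), (358, 272, 520, -347, 115), (361, 272, 529, -352, 113), (364, 272, 521, -371, 148), (365, 272, 519, -376, 157), (360, 273, 526, -351, 109), (361, 273, 528, -354, 110), (364, 273, 514, -378, 159), (365, 273, 521, -375, 147), (360, 274, 524, -353, 107), (361, 274, 527, -355, 107), (365, 274, 515, -381, 156), (365, 275, 514, -383, 154), (366, 275, 516, -385, 155), (365, 276, 514, -383, 148), (366, 276, 512, -389, 158), (366, 277, 510, -391, 157), (362, 278, 516, -372, 117), (366, 278, 509, -393, 155), (363, 281, 515, -379, 110)]
   grey
    [(374, 267, 579, -358, 103), (350, 270, 523, -309, 71), (352, 271, 528, -313, 66)]
```

Estimates so far:

| Item | Position (x, y), m | Angles and heights |
|---|---|---|
| Slate | (0.583, 0.009) | yaw about 1° |
| Stand | (0.507, 0.355) | yaw about -3.5° |
| Lamp axis | (0.5355, -0.336) | yaw about -29°, fin at about -114° in world, mark height about 0.089 |

I'll write a small planner that prints the rows for each move.

```bash
cat >> h.py <<'E'
def plan(wps,start=None):
    """wps: (x,y,z,yaw deg,rows<=5 each). prints rows in tool axes per call."""
    if start is None:
        o,p,Rm=tool(); yaw=o["tcp_rot"][2]
    else: p,yaw=np.array(start[:3],float),start[3]
    for x,y,z,yw,n in wps:
        Rm=R.from_euler("xyz",[-90,0,yaw],degrees=True).as_matrix()
        d=Rm.T@(np.array([x,y,z])-p); t=-((yw-yaw+180)%360-180)
        print([[*(float(v) for v in (d*(i+1)/n).round(4)),round(float(t*(i+1)/n),2)] for i in range(n)])
        dr=np.array([*d.round(4),round(t,2)]); p=p+Rm@dr[:3]; yaw-=dr[3]
E
python3 - <<'E'
from h import *
plan([(.38,.293,.235,-52,5),(.525,.09,.24,-79,5),(.583,.009,.24,-89,3)])
E
```

```text
[[0.0436, -0.0009, -0.0245, 5.34], [0.0873, -0.0017, -0.049, 10.67], [0.1309, -0.0026, -0.0735, 16.01], [0.1746, -0.0035, -0.098, 21.35], [0.2182, -0.0044, -0.1224, 26.68]]
[[0.0499, -0.001, -0.0022, 5.4], [0.0997, -0.002, -0.0043, 10.8], [0.1496, -0.003, -0.0065, 16.2], [0.1994, -0.004, -0.0086, 21.6], [0.2493, -0.005, -0.0108, 27.0]]
[[0.0302, 0.0, 0.0138, 3.33], [0.0604, 0.0, 0.0277, 6.67], [0.0906, 0.0, 0.0415, 10.0]]
```

Request:
move_arm(
  deltas=[
    [[0.0436, -0.001, -0.0245, 5.34], [0.0873, -0.0017, -0.049, 10.67], [0.1309, -0.0026, -0.0735, 16.01], [0.1746, -0.0035, -0.098, 21.35], [0.2182, -0.0044, -0.1224, 26.68]],
  ],
)

```text
time: 0.6
ee_pos: [0.3806, 0.2916, 0.2355]
tcp_rot: [-90.0, -0.0, -52.2]
wrist_force: [0.8, 1.4, -0.5]
opening: 0.0855
```

Request:
move_arm(
  deltas=[
    [[0.0499, -0.001, -0.0022, 5.4], [0.0997, -0.002, -0.0043, 10.8], [0.1496, -0.003, -0.0065, 16.2], [0.1994, -0.004, -0.0086, 21.6], [0.2493, -0.005, -0.0108, 27.0]],
  ],
)

```text
time: 1.1
ee_pos: [0.5257, 0.0883, 0.2405]
tcp_rot: [-90.0, 0.0, -79.2]
wrist_force: [1.3, 0.9, 0.5]
opening: 0.0851
```

Request:
move_arm(
  deltas=[
    [[0.03, 0, 0.014, 3.3], [0.06, 0, 0.028, 6.7], [0.0906, 0, 0.0415, 10], [0.0906, 0, 0.0415, 10], [0.0906, 0, 0.0415, 10]],
  ],
)

```text
time: 1.6
ee_pos: [0.583, 0.0088, 0.2399]
tcp_rot: [-90.1, 0.0, -89.0]
wrist_force: [0.5, -1.5, -0.2]
opening: 0.0857
```

```bash
python3 - <<'E'
from h import *
o,p,Rm=tool(); print(o["time"],p,o["tcp_rot"],o["q"].round(1))
c=camera("wrist"); np.savez("wrist1.npz",**c); cv2.imwrite("pics/wrist1.png",c["color"]); print(c["T"].round(3).tolist(),c["fx"],c["cx"],c["cy"], (c["range_z"]>0).mean())
E
```

```text
1.6 [0.58295201 0.00880402 0.23991156] [-9.00865204e+01  1.09406613e-02 -8.90480724e+01] [ 0.9  9.9 16.5 96.7  0.  89.9]
[[1.0, 0.017, 0.004, 0.582], [0.017, -0.949, -0.314, 0.089], [-0.001, 0.314, -0.95, 0.383], [0.0, 0.0, 0.0, 1.0]] 309.70691628693146 325.13590702093825 196.07620663718282 0.99625390625
```

View pics/wrist1.png

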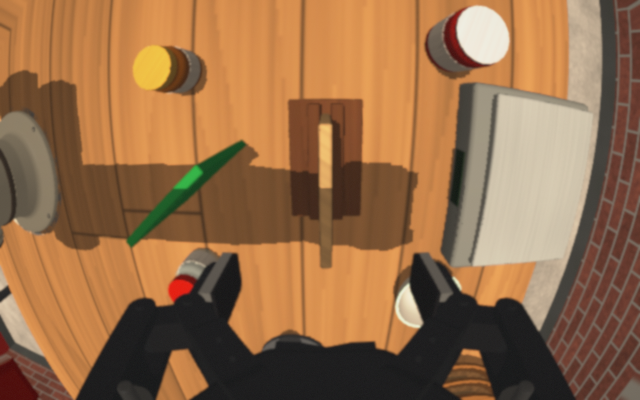

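The wrist view shows the slate's top edge between the fingers, at columns 320-331 and rows 120-268, parallel to the image's vertical. I'll measure it in fisheye geometry.

```bash
cat >> h.py <<'E'
def wworld(c):
    v,u=np.mgrid[0:400,0:640].astype(float); dx,dy=u-c["cx"],v-c["cy"]; r=np.hypot(dx,dy)+1e-9; th=r/c["fx"]
    z=c["range_z"]; s=np.tan(np.minimum(th,1.5))*z
    P=np.stack([dx/r*s,dy/r*s,z],-1); return P@c["T"][:3,:3].T+c["T"][:3,3]
E
python3 - <<'E'
from h import *
c=dict(np.load("wrist1.npz")); W=wworld(c)
p=W[100:280,300:350].reshape(-1,3); T=p[(p[:,2]>.145)&(p[:,2]<.175)]
print(len(T),T.mean(0).round(4),np.median(T[:,2]),T.min(0).round(4),T.max(0).round(4))
for lo in np.arange(-.05,.075,.02):
    q=T[(T[:,1]>lo)&(T[:,1]<lo+.02)]; print(round(lo,2),len(q),q[:,0].min().round(4),q[:,0].max().round(4),np.median(q[:,0]).round(4),np.median(q[:,2]).round(4))
print("table z",np.median(W[20:80,220:280,2]))
plan([(.583,.009,.127,-89,5)])
E
```

```text
1969 [0.5826 0.0167 0.1577] 0.15819011332610358 [ 0.5766 -0.0483  0.1458] [0.5887 0.0702 0.1603]
-0.05 225 0.5792 0.5887 0.5836 0.1584
-0.03 286 0.5782 0.5882 0.5832 0.1582
-0.01 308 0.578 0.5878 0.5828 0.1583
0.01 357 0.5768 0.5882 0.5826 0.1582
0.03 390 0.5768 0.5878 0.5822 0.1582
0.05 397 0.5766 0.5873 0.5817 0.1581
0.07 6 0.5787 0.5839 0.5816 0.151
table z 0.00039504365306505806
[[0.0001, 0.0227, 0.0001, 0.0], [0.0002, 0.0453, 0.0001, 0.01], [0.0003, 0.068, 0.0002, 0.01], [0.0004, 0.0906, 0.0002, 0.01], [0.0005, 0.1133, 0.0003, 0.02]]
```

Request:
move_arm(
  deltas=[
    [[0, 0.025, 0, 0], [0, 0.05, 0, 0], [0, 0.08, 0, 0], [0, 0.1, 0, 0], [0, 0.113, 0, 0]],
  ],
)

```text
time: 2.15
ee_pos: [0.5818, 0.0104, 0.1262]
tcp_rot: [-90.1, 0.0, -88.9]
wrist_force: [-0.4, 0.8, 0.4]
opening: 0.0854
```

Request:
move_arm(
  deltas=[
    [[0, 0, 0, 0], [0, 0, 0, 0], [0, 0, 0, 0], [0, 0, 0, 0], [0, 0, 0, 0]],
  ],
  claw=0.003,
  newtons=40,
)

```text
time: 2.65
ee_pos: [0.5834, 0.0093, 0.1285]
tcp_rot: [-89.9, 0.0, -89.0]
wrist_force: [0.6, -0.4, -0.1]
opening: 0.0126
```

Request:
move_arm(
  deltas=[
    [[0, 0, 0, 0], [0, 0, 0, 0], [0, 0, 0, 0], [0, -0.005, 0, 0], [0, -0.01, 0, 0]],
  ],
)

```text
time: 3.15
ee_pos: [0.5826, 0.0093, 0.1373]
tcp_rot: [-90.1, -0.0, -89.0]
wrist_force: [0.4, 0.6, -2.2]
opening: 0.0095
```

```bash
python3 - <<'E'
from h import *
o,p,Rm=tool(); print(o["time"],p,o["tcp_rot"],o["opening"],o["wrist_force"])
plan([(.583,.009,.25,-89,4),(.563,.18,.25,-91,5),(.537,.3516,.25,-93.6,5)],start=(.583,.009,.137,-89))
E
```

```text
3.15 [0.58255271 0.00927655 0.13730502] [-9.00870516e+01 -1.26579592e-03 -8.89977323e+01] 0.009543977151187329 [ 0.35574195  0.61266134 -2.2427234 ]
[[0.0, -0.0282, 0.0, 0.0], [0.0, -0.0565, 0.0, 0.0], [0.0, -0.0847, 0.0, 0.0], [0.0, -0.113, 0.0, 0.0]]
[[-0.0343, -0.0, -0.0034, 0.4], [-0.0685, -0.0, -0.0068, 0.8], [-0.1028, -0.0, -0.0102, 1.2], [-0.1371, -0.0, -0.0136, 1.6], [-0.1713, -0.0, -0.017, 2.0]]
[[-0.0342, -0.0, -0.0058, 0.52], [-0.0685, -0.0, -0.0116, 1.04], [-0.1027, -0.0, -0.0174, 1.56], [-0.1369, -0.0, -0.0232, 2.08], [-0.1711, -0.0, -0.029, 2.6]]
```

The grip holds: opening 9.5 mm and 2.2 N of load. Now I'll lift and carry the slate.

Request:
move_arm(
  deltas=[
    [[0, -0.028, 0, 0], [0, -0.056, 0, 0], [0, -0.085, 0, 0], [0, -0.113, 0, 0]],
  ],
)

```text
time: 3.55
ee_pos: [0.5827, 0.0093, 0.2518]
tcp_rot: [-90.0, -0.0, -89.0]
wrist_force: [-0.4, -0.5, -3.0]
opening: 0.0095
```

Request:
move_arm(
  deltas=[
    [[-0.034, 0, -0.0034, 0.4], [-0.068, 0, -0.0068, 0.8], [-0.103, 0, -0.01, 1.2], [-0.137, 0, -0.0136, 1.6], [-0.1713, 0, -0.017, 2.0]],
  ],
)

```text
time: 4.05
ee_pos: [0.5625, 0.1815, 0.2506]
tcp_rot: [-90.0, -0.0, -91.0]
wrist_force: [0.9, -0.5, -3.6]
opening: 0.0095
```

Request:
move_arm(
  deltas=[
    [[-0.035, 0, -0.006, 0.5], [-0.08, 0, -0.0135, 1.1], [-0.12, 0, -0.02, 1.7], [-0.15, 0, -0.025, 2.2], [-0.1711, 0, -0.029, 2.6]],
  ],
)

```text
time: 4.55
ee_pos: [0.5361, 0.354, 0.2501]
tcp_rot: [-90.1, -0.0, -93.5]
wrist_force: [0.4, 0.4, -2.1]
opening: 0.0094
```

Request:
move_arm(
  deltas=[
    [[0, 0, 0, 0], [0, 0, 0, 0]],
  ],
)

```text
time: 4.75
ee_pos: [0.5367, 0.352, 0.2502]
tcp_rot: [-90.0, -0.1, -93.5]
wrist_force: [-0.1, -0.2, -3.2]
opening: 0.0094
```

```bash
python3 - <<'E'
from h import *
o,p,Rm=tool(); print(o["time"],p,o["tcp_rot"],o["opening"],o["wrist_force"])
c=camera("wrist"); np.savez("wrist2.npz",**c); cv2.imwrite("pics/wrist2.png",c["color"])
W=wworld(c); hsv=cv2.cvtColor(c["color"],cv2.COLOR_BGR2HSV).astype(int); p=W.reshape(-1,3); q=hsv.reshape(-1,3)
red=(q[:,1]>150)&((q[:,0]<6)|(q[:,0]>174))&(abs(p[:,0]-.507)<.12)&(abs(p[:,1]-.355)<.13)&(p[:,2]<.05)
B=p[red]; print(len(B),np.percentile(B[:,2],[5,50,95]).round(3)); print(cv2.minAreaRect(B[:,:2].astype(np.float32)))
L=B[B[:,2]>.021]; 
if len(L)>5: print("lip",len(L),L.mean(0),cv2.minAreaRect(L[:,:2].astype(np.float32)))
br=(p[:,2]>.08)&(p[:,2]<.1)&(abs(p[:,0]-.5)<.04)&(abs(p[:,1]-.355)<.1); L=p[br]
if len(L)>5: print("bar",len(L),L.mean(0),cv2.minAreaRect(L[:,:2].astype(np.float32)))
E
```

```text
4.75 [0.53671152 0.35203108 0.25019198] [-9.00460948e+01 -5.35320025e-02 -9.35314970e+01] 0.009382258122707555 [-0.0709961  -0.17829545 -3.23785722]
8653 [0.011 0.012 0.022]
((0.5061620473861694, 0.35326457023620605), (0.17293764650821686, 0.1271166354417801), 86.24365234375)
lip 475 [0.55506306 0.39019017 0.02393634] ((0.5529346466064453, 0.35511741042137146), (0.16283760964870453, 0.008486908860504627), 86.7863998413086)
bar 1399 [0.50132157 0.36161204 0.09419791] ((0.500525712966919, 0.35720354318618774), (0.14850713312625885, 0.010567491874098778), 86.0758285522461)
```

View pics/wrist2.png

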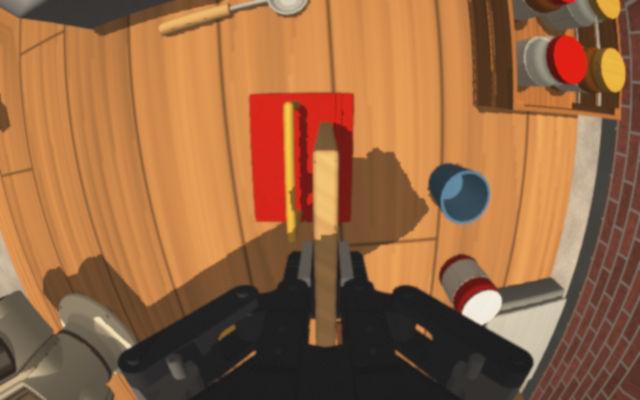

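The slate hangs over the stand between the bar (column 290) and the lip (column 345), and the refined stand origin is (0.5064, 0.356), so no sideways correction is needed. I'll lower it now.

Request:
move_arm(
  deltas=[
    [[0, 0.035, 0, 0], [0, 0.07, 0, 0], [0, 0.095, 0, 0], [0, 0.11, 0, 0], [0, 0.114, 0, 0]],
  ],
)

```text
time: 5.3
ee_pos: [0.5365, 0.3502, 0.1347]
tcp_rot: [-90.1, -0.1, -93.7]
wrist_force: [0.0, -0.1, -2.5]
opening: 0.0091
```

Request:
move_arm(
  deltas=[
    [[0, 0.001, 0, 0], [0, 0.002, 0, 0], [0, 0.003, 0, 0], [0, 0.004, 0, 0], [0, 0.004, 0, 0]],
  ],
)

```text
time: 5.8
ee_pos: [0.537, 0.352, 0.133]
tcp_rot: [-90.0, 0.0, -93.6]
wrist_force: [0.3, 0.4, -2.9]
opening: 0.0093
```

Request:
move_arm(
  deltas=[
    [[0, 0.001, 0, 0], [0, 0.001, 0, 0], [0, 0.001, 0, 0]],
  ],
)

```text
time: 6.1
ee_pos: [0.5372, 0.3519, 0.1327]
tcp_rot: [-89.9, 0.0, -93.6]
wrist_force: [-0.9, -2.9, 5.1]
opening: 0.0095
```

Request:
move_arm(
  deltas=[
    [[0, 0, 0, 0], [0, 0, 0, 0], [0, -0.005, 0, 0], [0, -0.01, 0, 0], [0, -0.01, 0, 0]],
  ],
  claw=0.026,
)

```text
time: 6.6
ee_pos: [0.5373, 0.3522, 0.1428]
tcp_rot: [-89.9, 0.1, -93.6]
wrist_force: [-0.0, 0.8, -0.1]
opening: 0.0263
```

Request:
move_arm(
  deltas=[
    [[0, 0, -0.004, 0], [0, 0, -0.008, 0], [0, 0, -0.012, 0], [0, 0, -0.016, 0], [0, 0, -0.02, 0]],
  ],
)

```text
time: 7.1
ee_pos: [0.5165, 0.3532, 0.1417]
tcp_rot: [-90.0, -0.0, -93.6]
wrist_force: [0.6, -0.4, 0.3]
opening: 0.026
```

Request:
move_arm(
  deltas=[
    [[0, 0, -0.005, 0], [0, 0, -0.01, 0], [0, 0, -0.015, 0], [0, 0, -0.02, 0], [0, 0, -0.024, 0]],
  ],
)

```text
time: 7.6
ee_pos: [0.4926, 0.3547, 0.1418]
tcp_rot: [-90.0, 0.0, -93.6]
wrist_force: [-0.5, -1.3, -0.3]
opening: 0.0259
```

```bash
python3 - <<'E'
from h import *
o,p,Rm=tool(); print(o["time"],p,o["tcp_rot"],o["opening"],o["wrist_force"])
c=camera("side"); s=camera("scene"); np.savez("side2.npz",**c)
f=lambda c,x,y,w,h: cv2.resize(c["color"][y:y+h,x:x+w],(400,400),interpolation=cv2.INTER_CUBIC)
cv2.imwrite("pics/lean1.png",np.hstack([f(c,192,90,110,110),f(s,370,180,110,110)]))
E
```

```text
7.6 [0.49259043 0.35469992 0.14176525] [-8.99936486e+01  5.22453546e-03 -9.35871807e+01] 0.025885280768940557 [-0.51063755 -1.27047619 -0.2842154 ]
```

View pics/lean1.png

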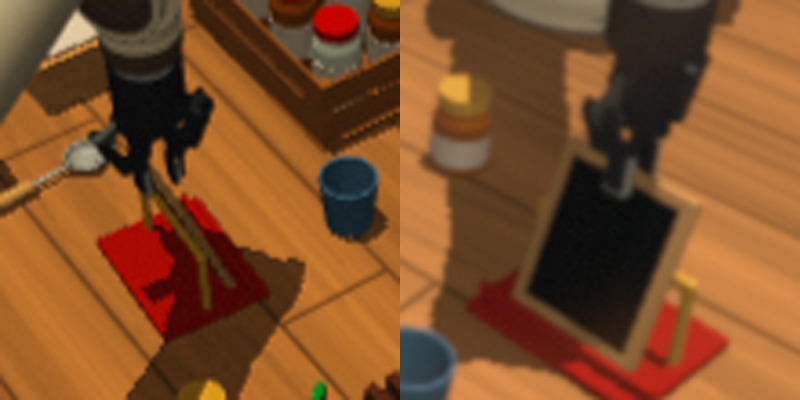

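The slate's foot is on the ledge and it leans back towards the bar. I'll open the fingers and move up, then check.

Request:
move_arm(
  deltas=[
    [[0, 0, 0, 0], [0, 0, 0, 0], [0, 0, 0, 0], [0, -0.005, 0, 0], [0, -0.01, 0, 0]],
  ],
  claw=0.06,
)

```text
time: 8.2
ee_pos: [0.4931, 0.3546, 0.152]
tcp_rot: [-90.0, -0.0, -93.6]
wrist_force: [-0.2, 0.2, 0.3]
opening: 0.0597
```

Request:
move_arm(
  deltas=[
    [[0, -0.02, 0, 0], [0, -0.04, 0, 0], [0, -0.06, 0, 0], [0, -0.08, 0, 0], [0, -0.1, 0, 0]],
  ],
)

```text
time: 8.7
ee_pos: [0.493, 0.3546, 0.2531]
tcp_rot: [-90.0, 0.0, -93.6]
wrist_force: [0.2, 1.0, 0.0]
opening: 0.0597
```

```bash
python3 - <<'E'
from h import *
o,p,Rm=tool(); print(o["time"],p,o["tcp_rot"],o["q"].round(1))
c=camera("wrist"); W=wworld(c); P=W.reshape(-1,3)
o_=np.array([.5064,.356]); a=np.radians(-3.7); Rm=np.array([[np.cos(a),np.sin(a)],[-np.sin(a),np.cos(a)]])
S=np.c_[(P[:,:2]-o_)@Rm.T,P[:,2]]; m=(abs(S[:,0])<.06)&(abs(S[:,1])<.08)&(S[:,2]>.02)&(S[:,2]<.18)
for z in np.arange(.02,.18,.02):
    q=S[m&(S[:,2]>z)&(S[:,2]<=z+.02)]
    if len(q): print(round(z,2),len(q),"x",np.percentile(q[:,0],[2,50,98]).round(4),"y",np.percentile(q[:,1],[2,98]).round(4))
T=S[m&(S[:,2]>.145)]; print("top",T.mean(0),np.polyfit(T[:,1],T[:,0],1))
plan([(.49,.18,.26,-93.6,4),(.5,-.05,.26,-75,5),(.5,-.24,.26,-75,5)])
E
```

```text
8.7 [0.49302906 0.35462215 0.25310544] [-8.99727986e+01  2.27849270e-02 -9.35970017e+01] [ 35.7  13.7  22.4  98.7   0.  129.3]
0.02 1151 x [0.0279 0.0437 0.0496] y [-0.0746  0.0762]
0.04 426 x [0.0203 0.0237 0.0272] y [-0.0572  0.0574]
0.06 478 x [0.0132 0.0168 0.0203] y [-0.0575  0.0579]
0.08 762 x [-0.0103  0.0089  0.014 ] y [-0.0565  0.0728]
0.1 718 x [-0.0001  0.0031  0.0073] y [-0.0573  0.0576]
0.12 833 x [-0.0084 -0.0037 -0.0001] y [-0.0573  0.0583]
0.14 2351 x [-0.0211 -0.0142 -0.0069] y [-0.0574  0.0561]
top [-0.01479822  0.00304183  0.1541369 ] [ 0.00063259 -0.01480015]
[[0.0437, -0.0008, 0.0019, 0.0], [0.0874, -0.0017, 0.0038, 0.0], [0.1311, -0.0025, 0.0056, 0.0], [0.1748, -0.0034, 0.0075, 0.0]]
[[0.0458, 0.0, 0.0049, -3.72], [0.0916, 0.0, 0.0098, -7.44], [0.1374, 0.0, 0.0146, -11.16], [0.1831, 0.0, 0.0195, -14.88], [0.2289, 0.0, 0.0244, -18.6]]
[[0.0367, 0.0, -0.0098, 0.0], [0.0734, 0.0, -0.0197, 0.0], [0.1101, 0.0, -0.0295, 0.0], [0.1468, 0.0, -0.0393, 0.0], [0.1836, 0.0, -0.0492, 0.0]]
```

By the numbers the slate rests on the bar at about 0.33 rad, foot near x=32 mm, centred in y within a few mm and square. Step 1 looks met. Next is the lamp: traverse high, then drop to a low viewpoint with the wrist camera to read the mark's height.

Request:
move_arm(
  deltas=[
    [[0.044, -0.001, 0.002, 0], [0.087, -0.002, 0.004, 0], [0.131, -0.003, 0.006, 0], [0.1748, -0.0034, 0.0075, 0]],
  ],
)

```text
time: 9.15
ee_pos: [0.4893, 0.1782, 0.2553]
tcp_rot: [-90.0, 0.0, -93.6]
wrist_force: [0.0, -0.5, 0.6]
opening: 0.0601
```

Request:
move_arm(
  deltas=[
    [[0.0458, 0, 0.005, -3.7], [0.0916, 0, 0.01, -7.4], [0.1374, 0, 0.0146, -11.2], [0.1831, 0, 0.0195, -14.9], [0.2289, 0, 0.0244, -18.6]],
  ],
  claw=0.08,
)

```text
time: 9.65
ee_pos: [0.4993, -0.0521, 0.2555]
tcp_rot: [-89.9, -0.0, -74.8]
wrist_force: [1.9, 0.1, 0.3]
opening: 0.0797
```

Request:
move_arm(
  deltas=[
    [[0.036, 0, -0.01, 0], [0.073, 0.02, -0.02, 0], [0.11, 0.05, -0.03, 0], [0.145, 0.08, -0.039, 0], [0.145, 0.11, -0.039, 0]],
  ],
)

```text
time: 10.15
ee_pos: [0.4991, -0.204, 0.1438]
tcp_rot: [-90.0, -0.1, -75.2]
wrist_force: [0.3, 1.2, 0.2]
opening: 0.0803
```

Request:
move_arm(
  deltas=[
    [[0, 0, 0, 0], [0, 0, 0, 0]],
  ],
)

```text
time: 10.35
ee_pos: [0.4993, -0.2002, 0.1458]
tcp_rot: [-90.0, 0.0, -75.0]
wrist_force: [0.4, 0.7, 0.9]
opening: 0.08
```

```bash
python3 - <<'E'
from h import *
o,p,Rm=tool(); print(o["time"],p,o["tcp_rot"],o["q"].round(1))
c=camera("wrist"); np.savez("wrist3.npz",**c); print(c["T"].round(3).tolist())
cv2.imwrite("pics/wrist3.png",cv2.resize(c["color"][40:240,200:440],(720,600),interpolation=cv2.INTER_CUBIC))
E
```

```text
10.35 [ 0.49929627 -0.20016352  0.14582288] [-9.00088197e+01  1.41318875e-02 -7.49922244e+01] [-21.8   2.5  -2.   85.5   0.   53.1]
[[0.966, 0.246, 0.081, 0.478], [0.259, -0.917, -0.303, -0.122], [0.0, 0.314, -0.95, 0.289], [0.0, 0.0, 0.0, 1.0]]
```

View pics/wrist3.png

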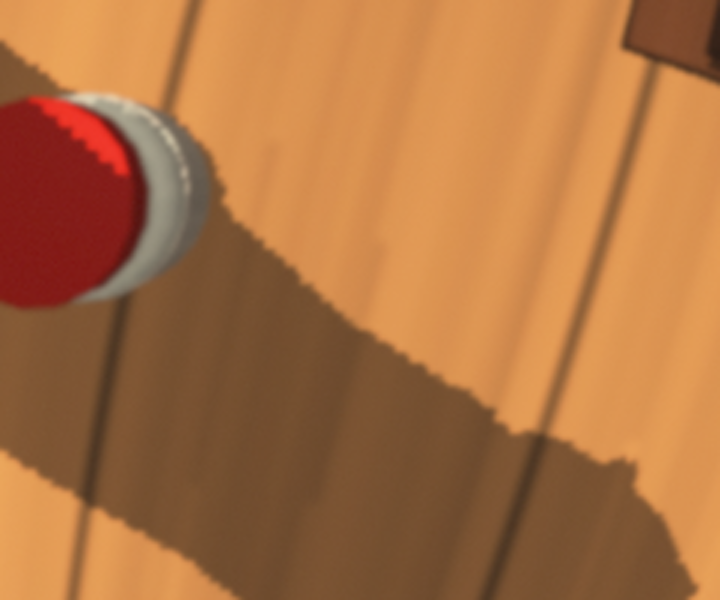

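That crop missed the lamp, because image-down is towards -y. I'll look at the lower part of the same picture.

```bash
python3 - <<'E'
from h import *
c=dict(np.load("wrist3.npz")); T=c["T"]
for n,P in dict(grip=(.5355,-.336,.143),ring=(.5355,-.336,.0195),mark=(.578,-.36,.089),fin=(.52,-.372,.13)).items():
    q=T[:3,:3].T@(np.array(P)-T[:3,3]); r=np.hypot(q[0],q[1]); th=np.arctan2(r,q[2]); print(n,(c["cx"]+q[0]/r*th*c["fx"]).round(1),(c["cy"]+q[1]/r*th*c["fy"]).round(1))
cv2.imwrite("pics/wrist3b.png",cv2.resize(c["color"][250:400,240:440],(800,600),interpolation=cv2.INTER_CUBIC))
E
```

```text
grip 324.9 403.2
ring 324.9 310.2
mark 360.0 377.4
fin 297.6 409.0
```

View pics/wrist3b.png

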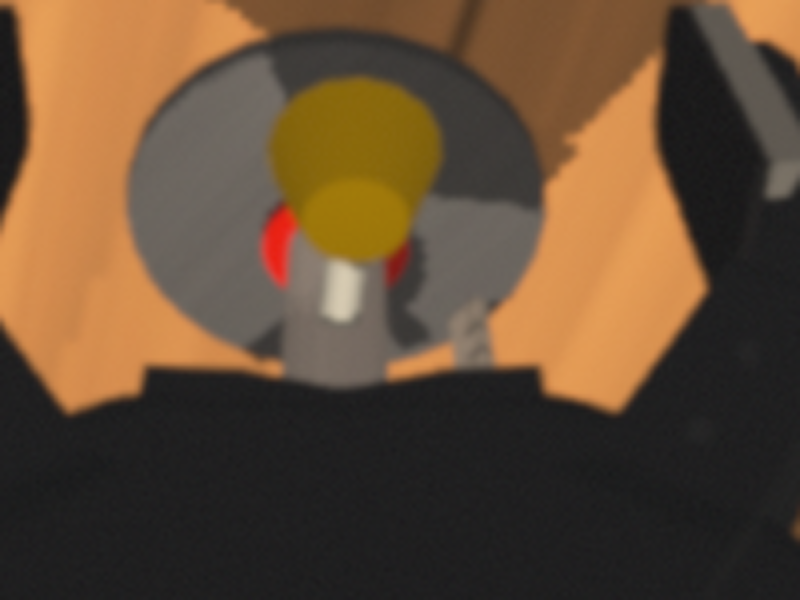

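The gripper's body hides the mark from here; the disc is visible at full-image px (324,300) and the ring at about (323,312). I'll move up and closer, where the 45° line of sight clears the body.

Request:
move_arm(
  deltas=[
    [[0.007, -0.02, 0, 0], [0.014, -0.04, 0, 0], [0.021, -0.06, 0, 0], [0.03, -0.075, 0, 0], [0.03, -0.075, 0, 0]],
  ],
)

```text
time: 10.9
ee_pos: [0.5088, -0.2297, 0.2244]
tcp_rot: [-89.7, -0.2, -75.0]
wrist_force: [0.2, -0.3, 0.6]
opening: 0.0802
```

```bash
python3 - <<'E'
from h import *
o,p,Rm=tool(); print(o["time"],p,o["tcp_rot"])
c=camera("wrist"); np.savez("wrist4.npz",**c); T=c["T"]; W=wworld(c); hsv=cv2.cvtColor(c["color"],cv2.COLOR_BGR2HSV).astype(int)
cv2.imwrite("pics/wrist4.png",cv2.resize(c["color"][220:370,240:440],(800,600),interpolation=cv2.INTER_CUBIC))
m=((hsv[...,0]<6)|(hsv[...,0]>174))&(hsv[...,1]>140)&(abs(W[...,0]-.545)<.08)&(abs(W[...,1]+.345)<.08)
n,l,st,ce=cv2.connectedComponentsWithStats(m.astype(np.uint8))
for i in range(1,n):
    if st[i,4]>4: q=W[l==i]; print(st[i],ce[i].round(1),q.mean(0).round(4),q.min(0).round(4),q.max(0).round(4))
p=W.reshape(-1,3); f=(p[:,2]>.012)&(p[:,2]<.019)&(np.hypot(p[:,0]-.5355,p[:,1]+.336)<.075); print("disc",f.sum(),cv2.minEnclosingCircle(p[f][:,:2].astype(np.float32)))
g=(p[:,2]>.145)&(p[:,2]<.175)&(np.hypot(p[:,0]-.5355,p[:,1]+.336)<.05);print("grip top",g.sum(),p[g].mean(0) if g.any() else "")
E
```

```text
10.9 [ 0.50875802 -0.22973076  0.22436332] [-89.71584329  -0.24062028 -74.95389096]
[306 240  12  22 129] [310.2 249.3] [ 0.5188 -0.3357  0.0226] [ 0.5137 -0.354   0.0159] [ 0.5249 -0.3224  0.0447]
[329 243   9  18  84] [334.  250.6] [ 0.5484 -0.3299  0.0223] [ 0.54   -0.3436  0.0179] [ 0.5536 -0.3194  0.0241]
[349 296  14  13  63] [355.6 301.5] [ 0.5784 -0.354   0.0876] [ 0.573  -0.365   0.0826] [ 0.5852 -0.3467  0.09  ]
[336 307   5  12  44] [337.6 313.5] [ 0.5554 -0.3516  0.118 ] [ 0.5453 -0.3664  0.1034] [ 0.5619 -0.3272  0.1546]
disc 2488 ((0.5341389179229736, -0.3353683352470398), 0.05837225914001465)
grip top 1005 [ 0.53109012 -0.33492397  0.15717267]
```

View pics/wrist4.png

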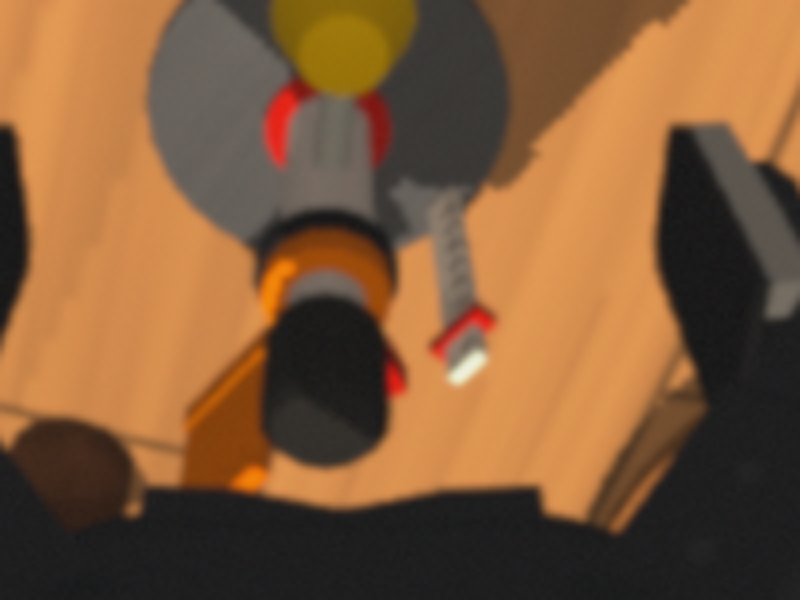

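The mark is clear: red clasp at full-image px (355,301), z about 0.0825-0.090. The fin is at left, behind the grip, and the mill is at px (259,337). I'll check the mill's clearance and plan the approach.

```bash
python3 - <<'E'
from h import *
c=dict(np.load("wrist4.npz")); W=wworld(c)
q=W[325:345,245:268].reshape(-1,3); q=q[(q[:,2]>.04)&(q[:,2]<.15)]; print("mill",len(q),q.mean(0).round(3),q.min(0).round(3),q.max(0).round(3))
D=dict(np.load("side0.npz")); q=world(D)[318:348,372:395].reshape(-1,3); q=q[q[:,2]>.03]; print("mill side",q.mean(0).round(3),q.max(0).round(3))
hs=cv2.cvtColor(c["color"],cv2.COLOR_BGR2HSV).astype(int); m=(hs[...,0]>7)&(hs[...,0]<18)&(hs[...,1]>200)&(W[...,2]>.1)&(W[...,2]<.17)
q=W[m]; q=q[np.hypot(q[:,0]-.5345,q[:,1]+.336)>.026]; a=q[:,:2]-[.5345,-.336]; print("fin",len(q),np.percentile(np.degrees(np.arctan2(a[:,1],a[:,0])),[5,50,95]),np.hypot(*a.T).max())
plan([(.522,-.285,.22,-75,2),(.5345,-.336,.2,-75,3),(.5345,-.336,.128,-75,5)],start=(.5085,-.2293,.2204,-75))
E
```

```text
mill 8 [ 0.472 -0.507  0.042] [ 0.469 -0.508  0.041] [ 0.476 -0.505  0.043]
mill side [ 0.462 -0.538  0.095] [ 0.498 -0.506  1.519]
fin 483 [-120.16300009 -117.26880036 -115.33344999] 0.05952762067719178
[[0.0286, 0.0002, -0.0007, 0.0], [0.0573, 0.0004, -0.0014, 0.0]]
[[0.0175, 0.0067, -0.0004, -0.0], [0.035, 0.0133, -0.0007, -0.0], [0.0525, 0.02, -0.0011, -0.0]]
[[-0.0, 0.0144, -0.0, -0.0], [-0.0, 0.0288, -0.0, -0.0], [-0.0, 0.0432, -0.0, -0.0], [-0.0, 0.0576, -0.0, -0.0], [-0.0, 0.072, -0.0, -0.0]]
```

Request:
move_arm(
  deltas=[
    [[0.028, 0, -0.001, 0], [0.057, 0, -0.0014, 0], [0.075, 0.008, -0.002, 0], [0.095, 0.014, -0.002, 0], [0.1098, 0.02, -0.0025, 0]],
  ],
)

```text
time: 11.45
ee_pos: [0.5334, -0.3365, 0.1988]
tcp_rot: [-90.0, 0.0, -75.0]
wrist_force: [-0.4, 0.2, -0.2]
opening: 0.0803
```

Request:
move_arm(
  deltas=[
    [[0, 0, 0, 0], [0, 0.015, 0, 0], [0, 0.035, 0, 0], [0, 0.055, 0, 0], [0, 0.073, 0, 0]],
  ],
)

```text
time: 11.95
ee_pos: [0.5331, -0.335, 0.1264]
tcp_rot: [-90.0, 0.0, -75.0]
wrist_force: [0.2, -0.3, 0.5]
opening: 0.0799
```

Request:
move_arm(
  deltas=[
    [[0, 0, 0, 0], [0, 0, 0, 0], [0, 0, 0, 0], [0, 0, 0, 0], [0, 0, 0, 0]],
  ],
  claw=0.02,
  newtons=40,
)

```text
time: 12.45
ee_pos: [0.5338, -0.3362, 0.1287]
tcp_rot: [-89.9, -0.1, -75.0]
wrist_force: [-0.4, 1.7, 8.2]
opening: 0.0286
```

```bash
python3 - <<'E'
from h import *
o,p,Rm=tool(); print(o["time"],p,o["tcp_rot"],o["opening"],o["wrist_force"],o["torque"],o["q"].round(1))
c=camera("side"); s=camera("scene")
f=lambda c,x,y,w,h: cv2.resize(c["color"][y:y+h,x:x+w],(400,400),interpolation=cv2.INTER_CUBIC)
cv2.imwrite("pics/grip1.png",np.hstack([f(c,320,225,80,80),f(s,230,130,80,80)]))
E
```

```text
12.45 [ 0.53377906 -0.33615368  0.12873649] [-8.98981093e+01 -7.84507582e-02 -7.49841610e+01] 0.028580126086289827 [-0.4264476   1.74394531  8.21781794] [ 0.43966291  0.12915145 -0.0208447 ] [-32.2  15.2  10.4  85.1   0.   42.8]
```

View pics/grip1.png

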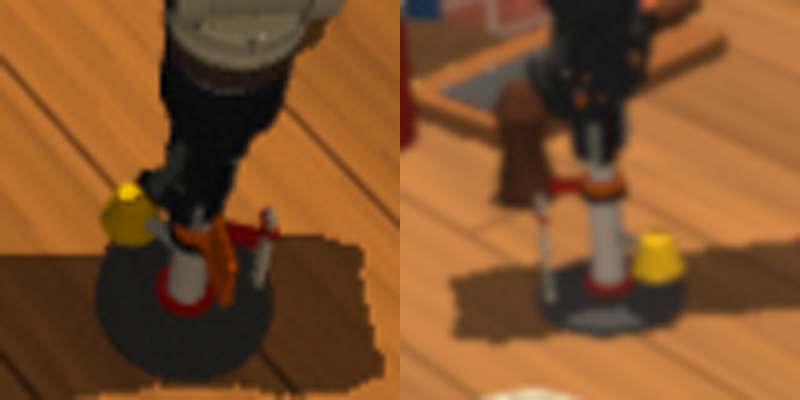

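The grip is held (opening 28.6 mm) and the fin is still open. Now I'll raise the tube by about 67 mm.

Request:
move_arm(
  deltas=[
    [[0, -0.006, 0, 0], [0, -0.018, 0, 0], [0, -0.032, 0, 0], [0, -0.046, 0, 0], [0, -0.06, 0, 0]],
  ],
)

```text
time: 13.05
ee_pos: [0.5336, -0.3361, 0.1882]
tcp_rot: [-90.0, -0.0, -75.0]
wrist_force: [5.6, -0.5, -5.0]
opening: 0.0289
```

Request:
move_arm(
  deltas=[
    [[0, -0.004, 0, 0], [0, -0.007, 0, 0], [0, -0.007, 0, 0], [0, -0.007, 0, 0]],
  ],
)

```text
time: 13.45
ee_pos: [0.5336, -0.3361, 0.1937]
tcp_rot: [-90.0, -0.0, -75.0]
wrist_force: [6.1, 0.0, -3.1]
opening: 0.0284
```

```bash
cat > ring.py <<'E'
from h import *
import sys
o,p,Rm=tool(); print(o["time"],p.round(4),o["tcp_rot"].round(1),o["opening"],o["wrist_force"].round(1))
for n in("scene","side"):
    c=camera(n); np.savez(f"{n}_{sys.argv[1]}.npz",**c); W=world(c); hsv=cv2.cvtColor(c["color"],cv2.COLOR_BGR2HSV).astype(int)
    m=((hsv[...,0]<6)|(hsv[...,0]>174))&(hsv[...,1]>150)&(hsv[...,2]>60)&(np.hypot(W[...,0]-.54,W[...,1]+.34)<.08)&(W[...,2]>.01)&(W[...,2]<.25)
    k,l,st,ce=cv2.connectedComponentsWithStats(m.astype(np.uint8))
    for i in range(1,k): q=W[l==i]; print(n,st[i],ce[i].round(1),"mean",q.mean(0).round(4),"z",q[:,2].min().round(4),np.median(q[:,2]).round(4),q[:,2].max().round(4))
    cv2.imwrite(f"pics/{n}_{sys.argv[1]}.png",c["color"])
a=[cv2.resize(np.load(f"{n}_{sys.argv[1]}.npz")["color"][y:y+66,x:x+66],(400,400),interpolation=cv2.INTER_CUBIC) for n,x,y in(("side",330,240),("scene",238,140))]
cv2.imwrite(f"pics/both_{sys.argv[1]}.png",np.hstack(a))
E
python3 ring.py up
```

```text
13.45 [ 0.5336 -0.3361  0.1937] [-90.  -0. -75.] 0.028389325113672984 [ 6.1  0.  -3.1]
scene [259 151   5   3  14] [261.1 151.9] mean [ 0.5572 -0.357   0.1659] z 0.1605 0.1653 0.1723
scene [269 171   6   3   6] [271.5 172.5] mean [ 0.5423 -0.3209  0.0858] z 0.0823 0.0856 0.0904
scene [267 172   1   1   1] [267. 172.] mean [ 0.5512 -0.3377  0.0849] z 0.0849 0.0849 0.0849
side [368 259   6   4  20] [370.4 260.6] mean [ 0.5526 -0.3602  0.1708] z 0.1645 0.1713 0.1751
side [353 269  12  10  48] [358.2 274.4] mean [ 0.528  -0.343   0.0864] z 0.0798 0.0864 0.103
side [372 268   1   1   1] [372. 268.] mean [ 0.577  -0.3533  0.0925] z 0.0925 0.0925 0.0925
side [373 270   2   3   5] [373.4 271.2] mean [ 0.5755 -0.3629  0.087 ] z 0.0847 0.0869 0.0894
```

View pics/both_up.png

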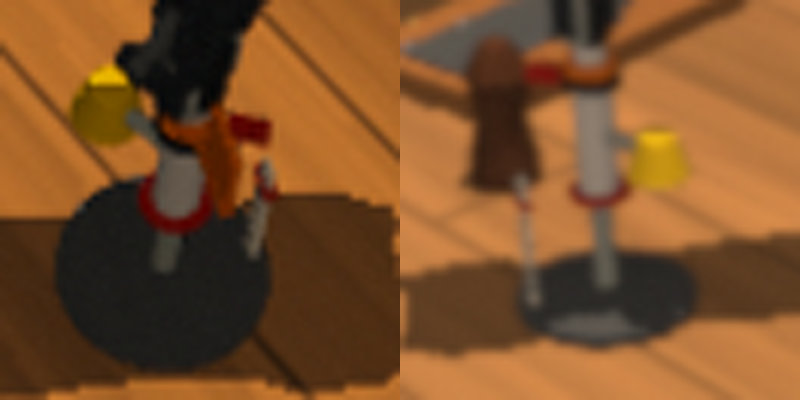

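The ring now sits close to the mark in both views, with the lever open. I'll calibrate the mark's height against the known strip top (0.101) and the ring in the wrist picture.

```bash
python3 - <<'E'
from h import *
c=dict(np.load("wrist4.npz")); W=wworld(c); hs=cv2.cvtColor(c["color"],cv2.COLOR_BGR2HSV).astype(int); T=c["T"]
def proj(P):
    q=(np.array(P)-T[:3,3])@T[:3,:3]; r=np.hypot(q[...,0],q[...,1]); th=np.arctan2(r,q[...,2])
    return np.stack([c["cx"]+q[...,0]/r*th*c["fx"],c["cy"]+q[...,1]/r*th*c["fy"]],-1)
for v in range(292,318): print(v,[(u,int(hs[v,u,0]),int(hs[v,u,1]),int(hs[v,u,2]),*(W[v,u]*1000).round().astype(int).tolist()) for u in range(352,361,2)])
for z in (.080,.084,.0865,.089,.101): print(z,proj([(.5765,-.361,z)]).round(1))
m=((hs[...,0]<6)|(hs[...,0]>174))&(hs[...,1]>140); print("ring z pct",np.percentile(W[240:265,305:340][m[240:265,305:340]][:,2],[10,25,50,75,90]).round(4))
print("mark",np.percentile(W[294:311,347:365][m[294:311,347:365]][:,2],[5,25,50,75,95]).round(4))
d=W[225:260,280:300][...,2]; print("disc top z",np.median(d[(d>.01)&(d<.025)]))
E
```

```text
292 [(352, 15, 61, 130, 578, -358, 63), (354, 16, 60, 124, 578, -353, 70), (356, 14, 56, 122, 580, -353, 70), (358, 13, 106, 154, 583, -352, 70), (360, 14, 157, 213, 608, -398, 1)]
293 [(352, 15, 58, 131, 577, -357, 67), (354, 16, 60, 123, 578, -353, 72), (356, 16, 56, 114, 580, -353, 72), (358, 13, 101, 146, 582, -351, 74), (360, 13, 153, 208, 608, -400, 1)]
294 [(352, 16, 60, 128, 577, -358, 68), (354, 15, 58, 115, 578, -355, 72), (356, 13, 60, 107, 580, -352, 75), (358, 12, 101, 134, 582, -352, 74), (360, 14, 155, 197, 609, -402, 1)]
295 [(352, 14, 60, 124, 577, -358, 70), (354, 14, 58, 109, 578, -354, 75), (356, 11, 70, 106, 579, -352, 78), (358, 9, 113, 122, 579, -347, 84), (360, 12, 160, 180, 609, -404, 1)]
296 [(352, 16, 58, 119, 577, -359, 71), (354, 14, 60, 107, 578, -355, 76), (356, 8, 89, 109, 580, -354, 76), (358, 5, 152, 121, 579, -347, 85), (360, 11, 175, 157, 582, -348, 84)]
297 [(352, 15, 60, 120, 577, -359, 73), (354, 12, 70, 110, 578, -355, 77), (356, 5, 124, 115, 579, -353, 80), (358, 2, 198, 144, 580, -349, 85), (360, 6, 200, 157, 582, -348, 85)]
298 [(352, 14, 66
[... 3129 characters left out ...]
), (356, 16, 106, 223, 616, -443, 0), (358, 14, 156, 214, 619, -442, 1), (360, 14, 161, 214, 622, -441, 1)]
316 [(352, 14, 138, 220, 610, -445, 1), (354, 16, 113, 223, 613, -445, 1), (356, 15, 143, 217, 616, -444, 1), (358, 14, 160, 213, 620, -444, 0), (360, 14, 162, 213, 623, -443, 1)]
317 [(352, 14, 156, 218, 612, -449, -1), (354, 14, 150, 218, 614, -447, 1), (356, 14, 159, 215, 617, -446, 1), (358, 14, 162, 213, 620, -446, 1), (360, 14, 161, 214, 623, -445, 1)]
0.08 [[351.5 301.8]]
0.084 [[351.8 304. ]]
0.0865 [[352.  305.3]]
0.089 [[352.2 306.6]]
0.101 [[353.  313.3]]
ring z pct [0.0213 0.0218 0.0223 0.0228 0.0235]
mark [0.0849 0.0868 0.0881 0.0887 0.0893]
disc top z 0.013406572859619492
```

Calibrated this way, the mark's centre is at about 0.086 and the ring at about 0.0855. I'll nudge up 0.5 mm and start the anticlockwise turn.

Request:
move_arm(
  deltas=[
    [[0, -0.0005, 0, 0], [0, -0.0005, 0, -4], [0, -0.0005, 0, -9], [0, -0.0005, 0, -14], [0, -0.0005, 0, -20]],
  ],
)

```text
time: 14.05
ee_pos: [0.5334, -0.3362, 0.194]
tcp_rot: [-90.0, 0.0, -54.8]
wrist_force: [5.5, -0.4, -4.4]
opening: 0.0291
```

Request:
move_arm(
  deltas=[
    [[0, 0, 0, -4], [0, 0, 0, -8], [0, 0, 0, -12], [0, 0, 0, -16], [0, 0, 0, -20]],
  ],
)

```text
time: 14.55
ee_pos: [0.5332, -0.3363, 0.194]
tcp_rot: [-90.0, 0.0, -34.8]
wrist_force: [3.9, -2.0, -2.8]
opening: 0.0288
```

Request:
move_arm(
  deltas=[
    [[0, 0, 0, -4], [0, 0, 0, -8], [0, 0, 0, -12], [0, 0, 0, -16], [0, 0, 0, -20]],
  ],
)

```text
time: 15.05
ee_pos: [0.5331, -0.3365, 0.194]
tcp_rot: [-90.0, 0.0, -14.9]
wrist_force: [4.6, -2.7, -3.2]
opening: 0.0284
```

```bash
python3 ring.py t60; python3 - <<'E'
from h import *
print(get_obs()["torque"])
E
```

```text
15.05 [ 0.5331 -0.3365  0.194 ] [-90.    0.  -14.9] 0.028387613189498326 [ 4.6 -2.7 -3.2]
scene [259 151   6   3  13] [261.5 151.8] mean [ 0.5564 -0.356   0.1667] z 0.1612 0.1673 0.1706
scene [273 171   2   2   2] [273.5 171.5] mean [ 0.5317 -0.3218  0.0859] z 0.0845 0.0859 0.0874
scene [267 172   1   1   1] [267. 172.] mean [ 0.5508 -0.3383  0.0845] z 0.0845 0.0845 0.0845
scene [270 173   2   1   2] [270.5 173. ] mean [ 0.5468 -0.3214  0.0851] z 0.0844 0.0851 0.0858
side [353 269  12  10  48] [358.2 274.3] mean [ 0.5277 -0.3433  0.0875] z 0.0785 0.087 0.0999
side [373 272   2   1   2] [373.5 272. ] mean [ 0.5725 -0.3665  0.0899] z 0.0876 0.0899 0.0922
[-0.54863949 -0.95554815 -0.03351198]
```

View pics/both_t60.png

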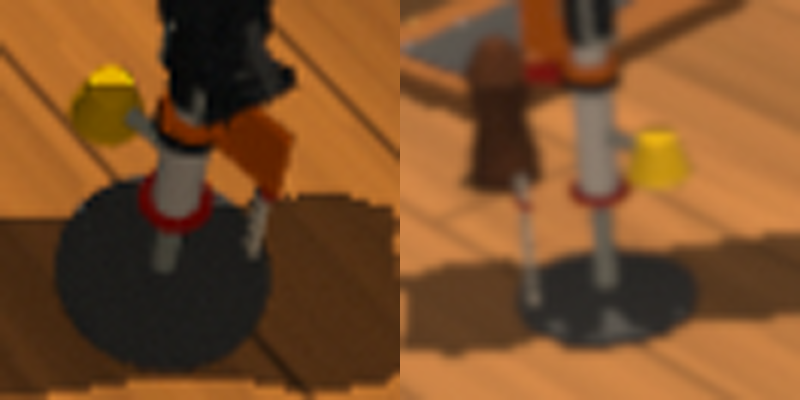

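The tube has held its height and the lever has swept a long way. I've used all my picture views, so from here I'll measure the fin's angle numerically.

```bash
cat > fin.py <<'E'
from h import *
import sys
o,p,Rm=tool(); print(o["time"],p.round(4),o["tcp_rot"].round(1),o["opening"],o["wrist_force"].round(1),o["torque"].round(3))
def fin(c,n,up):
    W=world(c); hs=cv2.cvtColor(c["color"],cv2.COLOR_BGR2HSV).astype(int)
    m=(hs[...,0]>5)&(hs[...,0]<18)&(hs[...,1]>200)
    a=W-[.5340,-.336,0]; r=np.hypot(a[...,0],a[...,1]); m&=(r>.03)&(r<.068)&(W[...,2]>.115+up)&(W[...,2]<.165+up)
    q=a[m]; 
    if len(q)<3: print(n,"few"); return
    # line fit of the fin's visible face in plan
    u=np.linalg.svd(q[:,:2]-q[:,:2].mean(0),full_matrices=False)[2][0]; u=u*np.sign(u@q[:,:2].mean(0))
    print(n,len(q),"mean ang",np.degrees(np.arctan2(*q[:,:2].mean(0)[::-1])).round(1),"line ang",np.degrees(np.arctan2(u[1],u[0])).round(1),"r",r[m].min().round(3),r[m].max().round(3))
for n in("scene","side"):
    fin(dict(np.load(f"{n}0.npz")),n+" start",0); fin(dict(np.load(f"{n}_up.npz")),n+" up",.067); fin(dict(np.load(f"{n}_t60.npz")),n+" t60",.067)
    if len(sys.argv)>1: c=camera(n); np.savez(f"{n}_{sys.argv[1]}.npz",**c); fin(c,n+" now",.067)
E
python3 fin.py
```

```text
15.15 [ 0.5331 -0.3365  0.194 ] [-90.   0. -15.] 0.028567273506405522 [ 4.6 -2.5 -3.8] [-0.549 -0.956 -0.034]
scene start 11 mean ang -110.5 line ang -112.2 r 0.03 0.063
scene up few
scene t60 46 mean ang -80.5 line ang -86.5 r 0.03 0.057
side start 55 mean ang -113.8 line ang -110.9 r 0.03 0.065
side up 54 mean ang -113.5 line ang -110.2 r 0.031 0.065
side t60 80 mean ang -86.4 line ang -76.9 r 0.031 0.064
```

Request:
move_arm(
  deltas=[
    [[0, 0, 0, -2], [0, 0, 0, -4], [0, 0, 0, -6], [0, 0, 0, -8], [0, 0, 0, -8]],
  ],
)

```text
time: 15.65
ee_pos: [0.5331, -0.3366, 0.194]
tcp_rot: [-90.0, 0.0, -7.1]
wrist_force: [4.8, -3.6, -3.6]
opening: 0.0286
```

```bash
python3 fin.py t68 | grep -E "^[0-9]|now"
```

```text
15.65 [ 0.5331 -0.3366  0.194 ] [-90.    0.   -7.1] 0.028637774085791122 [ 4.8 -3.6 -3.6] [-0.686 -0.854 -0.047]
scene now 53 mean ang -72.5 line ang -74.0 r 0.031 0.059
side now 77 mean ang -79.0 line ang -71.5 r 0.03 0.064
```

Request:
move_arm(
  deltas=[
    [[0, 0, 0, -2], [0, 0, 0, -4], [0, 0, 0, -6], [0, 0, 0, -6]],
  ],
)

```text
time: 16.15
ee_pos: [0.5331, -0.3367, 0.1941]
tcp_rot: [-90.0, 0.0, -1.1]
wrist_force: [4.2, -4.0, -3.7]
opening: 0.0287
```

```bash
python3 fin.py t74 | grep -E "^[0-9]|now"
```

```text
16.15 [ 0.5331 -0.3367  0.1941] [-90.    0.   -1.1] 0.028711669056558003 [ 4.2 -4.  -3.7] [-0.69  -0.838 -0.001]
scene now 57 mean ang -67.0 line ang -71.0 r 0.033 0.062
side now 79 mean ang -73.4 line ang -68.8 r 0.03 0.064
```

Request:
move_arm(
  deltas=[
    [[0, 0, 0, -2], [0, 0, 0, -4], [0, 0, 0, -4]],
  ],
)

```text
time: 16.55
ee_pos: [0.5331, -0.3367, 0.194]
tcp_rot: [-90.0, 0.0, 2.9]
wrist_force: [3.8, -3.7, -3.8]
opening: 0.029
```

```bash
python3 fin.py t78 | grep -E "^[0-9]|now"
```

```text
16.55 [ 0.5331 -0.3367  0.194 ] [-90.    0.    2.9] 0.028985711137553945 [ 3.8 -3.7 -3.8] [-0.73  -0.841 -0.073]
scene now 61 mean ang -62.2 line ang -64.8 r 0.031 0.061
side now 78 mean ang -69.9 line ang -58.9 r 0.03 0.063
```

Request:
move_arm(
  deltas=[
    [[0, 0, 0, -2], [0, 0, 0, -3], [0, 0, 0, -3]],
  ],
)

```text
time: 16.95
ee_pos: [0.5331, -0.3367, 0.1941]
tcp_rot: [-90.0, 0.0, 5.9]
wrist_force: [3.4, -3.0, -4.0]
opening: 0.0286
```

```bash
python3 fin.py t81 | grep -E "^[0-9]|now"
```

```text
16.95 [ 0.5331 -0.3367  0.1941] [-90.    0.    5.9] 0.02861985313242748 [ 3.4 -3.  -4. ] [-0.779 -0.804 -0.067]
scene now 64 mean ang -60.6 line ang -62.8 r 0.03 0.06
side now 76 mean ang -66.9 line ang -63.8 r 0.03 0.063
```

Request:
move_arm(
  deltas=[
    [[0, 0, 0, -2], [0, 0, 0, -3], [0, 0, 0, -3]],
  ],
)

```text
time: 17.35
ee_pos: [0.5329, -0.3369, 0.1941]
tcp_rot: [-90.0, 0.1, 8.8]
wrist_force: [2.9, -4.1, -4.0]
opening: 0.0288
```

```bash
python3 fin.py t84 | grep -E "^[0-9]|now"
```

```text
17.35 [ 0.5329 -0.3369  0.1941] [-90.    0.1   8.8] 0.028817455835559804 [ 2.9 -4.1 -4. ] [-0.829 -0.764 -0.464]
scene now 67 mean ang -60.4 line ang -65.5 r 0.03 0.06
side now 80 mean ang -68.0 line ang -54.3 r 0.03 0.063
```

The torque about the vertical jumped to 0.46 N·m and the fin stopped moving: the lever is at its end stop. I'll ease off 1° and check the ring, slate and bystanders.

Request:
move_arm(
  deltas=[
    [[0, 0, 0, 0.5], [0, 0, 0, 1], [0, 0, 0, 1]],
  ],
)

```text
time: 17.75
ee_pos: [0.5329, -0.3368, 0.1941]
tcp_rot: [-90.0, 0.0, 7.8]
wrist_force: [2.3, -4.2, -4.8]
opening: 0.0288
```

```bash
python3 fin.py fin | grep -E "^[0-9]|now"; python3 ring.py end; python3 - <<'E'
from h import *
c=dict(np.load("scene_end.npz")); W=world(c); P=W.reshape(-1,3)
o_=np.array([.5064,.356]); a=np.radians(-3.7); Rm=np.array([[np.cos(a),np.sin(a)],[-np.sin(a),np.cos(a)]])
S=np.c_[(P[:,:2]-o_)@Rm.T,P[:,2]]; m=(abs(S[:,0])<.06)&(abs(S[:,1])<.06)&(S[:,2]>.03)&(S[:,2]<.17)
print("slate slope", np.polyfit(S[m][:,2],S[m][:,0],1), S[m][:,2].max())
for n in("scene","side"):
    a=np.load(f"{n}0.npz")["color"].astype(int); b=np.load(f"{n}_end.npz")["color"].astype(int)
    boxes=dict(scene=dict(cup=(355,265,35,45),tin=(308,238,34,48),amber=(374,198,28,34),bowl=(236,205,40,30),spoon=(478,268,45,50)),side=dict(clear=(280,240,26,34),tin=(304,143,26,34),amber=(238,192,22,30),cup=(277,130,24,28),mill=(370,315,26,36),bowl=(355,204,34,36)))[n]
    for k,(x,y,w,h) in boxes.items():
        A=a[y:y+h,x:x+w].astype(np.float32).mean(2);B=b[y:y+h,x:x+w].astype(np.float32).mean(2)
        print(n,k,"absdiff",abs(A-B).mean().round(1),"shift",np.round(cv2.phaseCorrelate(A,B)[0],1))
E
```

```text
17.75 [ 0.5329 -0.3368  0.1941] [-90.    0.    7.8] 0.028789225109923766 [ 2.3 -4.2 -4.8] [-0.81  -0.762 -0.346]
scene now 68 mean ang -59.0 line ang -65.2 r 0.03 0.059
side now 72 mean ang -66.9 line ang -58.6 r 0.03 0.063
17.85 [ 0.533  -0.3368  0.1941] [-90.    0.    7.8] 0.028551769135114764 [ 3.7 -4.3 -3.4]
scene [259 151   5   3  12] [261.1 151.8] mean [ 0.5584 -0.3555  0.1676] z 0.1624 0.1669 0.1726
scene [273 171   2   2   2] [273.5 171.5] mean [ 0.5303 -0.3236  0.0848] z 0.0838 0.0848 0.0858
scene [270 173   2   1   2] [270.5 173. ] mean [ 0.5476 -0.3204  0.0858] z 0.0838 0.0858 0.0878
side [353 269  12  10  47] [358.3 274.3] mean [ 0.528  -0.3433  0.0873] z 0.0806 0.0869 0.1021
side [373 270   2   3   5] [373.4 271.2] mean [ 0.5755 -0.3629  0.0871] z 0.0821 0.0885 0.0917
slate slope [-0.34469339  0.04107427] 0.159046147915214
scene cup absdiff 0.6 shift [-0.   0.5]
scene tin absdiff 0.7 shift [ 0. -0.]
scene amber absdiff 6.9 shift [-0.1  0.4]
scene bowl absdiff 0.6 shift [0. 0.]
scene spoon absdiff 0.9 shift [0.5 0.1]
side clear absdiff 1.5 shift [0.5 0. ]
side tin absdiff 84.6 shift [ 0.1 -0.7]
side amber absdiff 11.0 shift [-0.1  0.2]
side cup absdiff 52.8 shift [ 0.1 -0. ]
side mill absdiff 1.4 shift [ 0.4 -0.1]
side bowl absdiff 68.0 shift [5.  3.4]
```

```bash
python3 -c "
from workcell import job_done; print(job_done())"
```

```text
the job is handed in; nothing more can be done
None
```

I handed the job in at about 17.9 s on the robot's clock. The slate is leaning on the stand, and the lamp tube is held at the mark with the cam lever closed. The hand-in gave no verdict, so what follows rests on my own last measurements.

- **Slate:** I pinched it from the rack, lowered it behind the lip, tipped it back between loosely open fingers and let go. It leans about 0.33 rad, with its foot near x = 32 mm in the stand's frame, roughly centred and square to the stand. It still leaned the same way in the last picture.
- **Tube:** I raised it about 66–67 mm by the grip. In the last side view the ring and the mark both read z of about 0.087, agreeing within 1 mm. The scene camera gave the ring at about 0.085, still within 2 mm. The grip is held at 40 N with a 28.8 mm opening.
- **Lever:** Turning the hand about 84° swept it closed. The fin then stopped moving and the torque about the vertical jumped from about 0.07 to 0.46 N·m, which I took as the end stop. I then eased off 1°.
- **Lever angle:** I could not measure it exactly. The two cameras gave the fin's direction 4 to 8° apart, so "fully closed" rests mainly on that torque rise.
- **Other things on the table:** The cup, tin, bowl, spoon and amber jar in the scene view, and the clear jar and mill in the side view, showed shifts of half a pixel or less. The large side-view differences for the tin, cup and bowl I put down to the arm being in front of them. In the scene view those three had not moved. I did not view a picture of the final state, having used all 12 views, so this last check is by numbers only.

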